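# Eject the battery case and trap it

## Robot

A 7-joint arm with a two-finger parallel gripper is mounted at the origin on the work surface. World frame = base frame: x ahead of the robot, y to its left, z up, the work surface at z = 0. Lengths are in m, angles in rad, forces in N, time in s.
With the tool pointing down it reaches from about 0.4 to 0.85 m from the base axis. Payload 4.5 kg.
Tool frame: the origin (TCP) lies at the centre of the arm's flange, where the gripper is bolted on; the fingertips stand 166 mm ahead of it and the grasp point (between the pads) lies 147 mm ahead of it (r.grip_depth is the distance from the TCP to the grasp point, in m); z points along the fingers, y is the line along which they close (so a half turn about z gives the same grasp; the last joint's range is limited). The gripper opens to 88 mm and grips with 3 to 60 N. Pads are 18 mm wide; open, the fingers measure 123 mm over their backs; the gripper's body (75 mm by 187 mm) begins 45 mm behind the grasp point.
Start: joints at [1.276, 0.689, -0.195, 1.565, 0.157, 0.902, -0.215], TCP at [0.202, -0.592, 0.405] pointing down, gripper open.
Joint ranges: [-3.01, 3.01], [-0.46, 2.08], [-1.47, 1.51], [0.13, 2.56], [-1, 4.14], [0.04, 2.09], [-2.66, 2.66]. Speed limits (rad/s): [2.57, 2.57, 3.14, 3.14, 3.14, 3.14, 3.14].

## Interface

Orientations are given as a unit quaternion [x, y, z, w].
In Python, from plant import status, cams, r, finder gives the robot as it stands.
- The arm moves only by the tool play_rows, never from a script. Its argument "rows" is a list of rows, each a list of 7 numbers: the opening in per cent of the stroke, from 0 (shut) to 100 (fully open), then the shift along the tool's x, y, z in m, then the turn, a rotation vector about the tool's x, y, z in degrees. A call has 1 to 8 rows; each row shifts and turns the commanded pose from where the row before left it, along the tool's axes as they then stand; what a row does not reach is not made up. A row lasts 1/8 s, in which the tool goes at most 62.5 mm and 10.7 degrees, less where a joint would pass 70% of its speed; a pose out of reach is approached as far as the arm can. A call with a gripper value outside its range is refused whole. The fingers move at their own pace and stop on an object; "grip_force" is the grip in N (left out, the last holds). Time passes only in rows, so rows that do not move let the fingers close. It gives the time, the measured TCP pose, the force, the opening and the grip force at its end, in the units of the state.
- status.get_state(): the state, without advancing time (a new reading comes with each control period).
- cams.snapshot(name): name is "scene" or "top" or "wrist"; returns the picture (420x560x3 uint8, red, green, blue); there is no depth.
- cams.camera_params(name): a dict with "vfov" (degrees; the focal length in pixels is half the picture's height over the tangent of half this angle, whatever the lens; pixels are square), "cx", "cy" (the principal point, pixels), "R" (3x3) and "t" (3): a world point X has camera coordinates R X + t; the wrist camera has in their place "tool_from_camera" (4x4, takes a point from camera to tool coordinates, whose origin is the TCP and whose axes are the flange's). Camera axes: x right, y down, z forward; pixel columns grow to the right and rows downward; lengths in m; the calibration is good to about 2 mm. A picture is of the moment at which its call begins: read the wrist's pose just before it. camera_params takes no time and is no camera call.
- r.finish_job(): hands the job in; it is judged then, once.
Trained networks look in the newest picture that a camera, given by its name, has taken for a name from the list of things; names that differ only in an ending like _2 or _b are one class to them, and where a whole thing is asked for, a point or a joint stands for the part that bears it (a point fixed in the world has none). Each returns a list of dicts, best first, with "score" (0 to 1); they miss things now and then, are a little off and sometimes report something else, mostly with a low value. They report only what shows in the picture. A call takes as long as a camera call. They do not tell look-alikes from the thing itself.
- finder.spot_in(camera, label): "at" ([x, y, z] in m, in the coordinates of the camera as it stood for that picture, good to about 4 mm: the middle of the surface that is visible of it).
- finder.regions_of(camera, label): "mask" (420x560 bool, what is visible of it).
The state is a dict: "clock": time; "q": joint angles; "qd": joint speeds; "joint_torque": joint torques, N m; "tool_pos": TCP position; "eef_rot": TCP orientation; "contact_force": force on the tool from outside, world axes, zero at the start; "moment": the same for the moment, N m; "opening": opening from 0.0 (shut) to 1.0 (fully open); "finger_force": force on a finger pad.
Only numpy, scipy, OpenCV 4.12 (cv2) and the standard library are available. Lean on these libraries where they do the work, as an engineer would, in place of code of your own. Each camera call takes 0.05 s, during which the arm holds its last target. There are 200 camera calls.

## Task

The battery case in the charging cradle has to be popped for a contact check: with one fingertip press the flat ejector key beside the chute all the way down, and have the other finger stop the case in the chute when the spring pops it out, before it slides off the open end. Finish holding it like that, one finger keeping the key down and the popped case resting against the other. Do not pinch or lift the case, and leave the other things on the desk where they are.

Things in the scene. Friction and masses are not known exactly. Their poses are not given: they have to be found in the camera images.
- cradle: Grey charging cradle fixed to the desk: a block at x -62 to +150, y -30 to +68 mm of its frame, top face 30 mm above the desk. Origin on the desk under the chute's centre line. +x points to the closed end with the black spring housing (y -25 to +25 mm, 62 mm high), -x to the open end where the case slides out, +y to the side of the ejector key, z up.
- chute_lip (a point): Middle of the chute floor's open edge: (-62, 0, 30) mm in the cradle frame. The chute is 40 mm wide (y -20 to +20 mm), level, its floor being the block's top face. Its rails, 4 mm thick, rise 14 mm above the floor beside the case (x -8 to +60 mm) but only 5 mm beside the empty part (x -62 to -8 mm).
- gate_top (a point): Top middle of the steel gate in front of the case, 4 mm thick, 14 mm wide, 7 mm proud of the chute floor: (-10, 0, 37) mm in the cradle frame with the key up. It is fixed to the key and sinks with it.
- key_top (a point): Centre of the top of the ejector key, a flat ribbed steel plate 30 by 30 mm beside the empty part of the chute: (-36, +46, 48) mm in the cradle frame with the key up. Up it is 18 mm above the chute floor, fully down 8 mm. It moves straight down.
- ejector (a joint): Travel of the ejector key in m: 0 up, 0.010 fully down. A spring pushes it up with 2 N at the top and 5 N fully down, plus up to about 1 N of friction at the gate. From about 0.007 the gate is below the chute floor and the case is free; if let up again, the gate rises under the case.
- chute_stop (a point): Point on the floor of the empty part of the chute, mid-width, level with the middle of the key: (-36, 0, 30) mm in the cradle frame, 46 mm sideways from the key's centre. A finger standing over this point, its tip 8 mm above the floor (as low as the key goes), stops the case, which is 28 mm tall.
- case_center (a point): Centre of the yellow battery case in the cradle: 56 mm long (x), 36 wide, 28 tall, about 0.15 kg, loose. It starts at (+20, 0, 44) mm in the cradle frame, front face at x -8 mm against the gate. Freed, a spring plunger drives it to -x (3 N, falling to 1.3 N over 85 mm) and off the open end within half a second. Trapped means: slid 5 to 42 mm and resting against a finger.
- spare_center (a point): Bystander: centre of a second, equal yellow battery case, lying loose on the desk, 56 x 36 x 28 mm.
- bulb_center (a point): Bystander: half-way up a small frosted glass bulb with brass cap, 64 mm tall, 45 mm across, standing cap down on the desk beyond the chute's open end.
- socket_center (a point): Bystander: half-way up a brown bakelite bayonet lamp socket, 48 mm across at the foot, 44 mm tall.
- ring_center (a point): Bystander: centre of a steel connector ring, 44 mm across, 14 mm tall.
- knob_center (a point): Bystander: half-way up a pewter knob, 38 mm across, 25 mm tall.
- driver_grip (a point): Bystander: the handle of a screwdriver lying on the desk, 170 mm long, on the cradle's side away from the key.
- case: The same battery case as case_center; origin at the centre of its underside, x along its length.
There are look-alikes about, which are no part of the job. Leave any turquoise look-alike of the case alone.

How it is judged:
On the way, in this order (a step that is already met when the one before it is completed fails the run):
1. the ejector key is being pressed by a finger (value of joint ejector above 0.003 m and contact force between the fingers and ejector above 0.5 N).
2. the popped case is stopped in the chute against a finger while the key is down (x of case_center in the frame of cradle between -0.022 and 0.015 m and z of case_center in the frame of cradle between 0.04 and 0.05 m and contact force between the fingers and case above 0.3 N and value of joint ejector above 0.0065 m and contact force between the fingers and ejector above 1 N), for 0.3 s.
At the end, for the whole second after the job is handed in: A finger keeps the ejector key at least 6.5 mm down (over 1 N); the case has slid 5 to 42 mm from its start, still lies flat on the chute floor and rests against a finger (over 0.3 N), at rest (all of step 2 and linear speed of case below 0.01 m/s); the arm keeps its last pose, push and grip.
It fails at once if the case slides out of the chute (over 55 mm from its start) or falls (x of case_center in the frame of cradle below -0.035 m or z of case_center in the frame of cradle below 0.036 m).
It fails at once if the case is lifted over 10 mm off the chute floor (z of case_center in the frame of cradle above 0.054 m).
It fails at once if another thing on the desk is moved over 20 mm (distance of any of spare_center, bulb_center, socket_center, ring_center, knob_center, driver_grip from where it was at the start of the episode above 0.02 m).
It also fails if it takes over 29 s, if anything falls off the work surface, if the arm or the gripper's body presses on something with over 40 N, if the wrist force passes 120 N, or if a joint passes its speed limit or range.

## Working session

There is one attempt and no reset: what is moved stays moved. The work goes in short steps, Python scripts to look and compute and a tool call to move; the robot and the scene stay as the last step left them, time stands still between calls to the robot, and variables do not carry over. Pictures are saved under pics/ and viewed, at most 10 in all, crops included, and the job is handed in when it is done.

Besides the shell and the picture viewer there is one more tool, called after ">>>" in YAML: its name, and indented under it one key for each argument. play_rows: Moves the arm, as the interface text tells. Its arguments: {"type":"object","properties":{"rows":{"type":"array","items":{"type":"array","items":{"type":"number"}}},"grip_force":{"type":"number"}},"required":["rows"]}

```bash
mkdir -p pics; ls
cat > h.py <<'E'
import numpy as np, cv2
from plant import status, cams, r, finder
from scipy.spatial.transform import Rotation as Ro
def snap(n,f):
    im=cams.snapshot(n); cv2.imwrite('pics/'+f,cv2.cvtColor(im,cv2.COLOR_RGB2BGR)); return im
def ext(n,st=None):
    p=cams.camera_params(n); f=210/np.tan(np.radians(p['vfov'])/2)
    if 'R' in p: R=np.array(p['R']);t=np.array(p['t']); return f,p['cx'],p['cy'],R.T,-R.T@t
    T=np.array(p['tool_from_camera']);st=st or status.get_state()
    Rt=Ro.from_quat(st['eef_rot']).as_matrix()
    return f,p['cx'],p['cy'],Rt@T[:3,:3],Rt@T[:3,3]+np.array(st['tool_pos'])
def ray(E,u,v,z):
    f,cx,cy,R,o=E; d=R@np.array([(u-cx)/f,(v-cy)/f,1]); return o+d*(z-o[2])/d[2]
def proj(E,X):
    f,cx,cy,R,o=E; c=R.T@(np.array(X)-o); return [cx+f*c[0]/c[2],cy+f*c[1]/c[2]]
E
python3 - <<'E'
from h import *
import numpy as np
np.set_printoptions(precision=4,suppress=True)
print(status.get_state())
for n in('top','scene'):
    snap(n,n+'1.png');E=ext(n);print(n,E[4])
    for l in['cradle','key_top','case_center','spare_center','bulb_center','gate_top','socket_center','ring_center','knob_center','driver_grip']:
        for d in finder.spot_in(n,l)[:3]:
            c=np.array(d['at']);w=E[3]@c+E[4];print(l,round(d['score'],2),w,np.round(proj(E,w)))
E
```

```text
pics
{'clock': 0.0, 'q': array([ 1.2758,  0.69  , -0.1946,  1.5663,  0.1573,  0.9025, -0.2151]), 'qd': array([ 0.0008,  0.0002, -0.0002, -0.001 , -0.0004,  0.0001,  0.0003]), 'joint_torque': array([ -0.0001, -52.7572,  -1.2669, -15.3431,  -0.0526,   0.0065,
         0.0002]), 'tool_pos': array([ 0.2017, -0.5912,  0.4039]), 'eef_rot': array([ 0.9865,  0.1637, -0.0002, -0.0009]), 'contact_force': array([-0.4418, -0.784 , -0.4207]), 'moment': array([-0.0155, -0.0215, -0.0031]), 'finger_force': 0.0, 'opening': 1.001636563626559}
top [0.4478 0.0691 1.0787]
cradle 0.58 [0.6572 0.1586 0.0342] [220. 180.]
cradle 0.48 [0.6638 0.0265 0.0235] [280. 177.]
key_top 0.78 [0.5708 0.181  0.0483] [209. 219.]
case_center 0.84 [0.7674 0.0301 0.0329] [277. 131.]
case_center 0.83 [0.4231 0.0359 0.0294] [278. 287.]
case_center 0.61 [0.4307 0.2714 0.0304] [168. 286.]
spare_center 0.68 [0.6613 0.0266 0.0238] [280. 179.]
bulb_center 0.85 [0.4446 0.1346 0.0629] [231. 278.]
gate_top 0.69 [0.6607 0.0275 0.0249] [279. 179.]
gate_top 0.49 [0.5745 0.1774 0.0521] [211. 217.]
socket_center 0.73 [0.5433 0.2912 0.021 ]
[... 431 characters left out ...]
  0.0461] [320. 195.]
key_top 0.33 [ 0.6127 -0.095   0.0213] [209. 262.]
case_center 0.95 [0.7768 0.0247 0.0227] [307. 302.]
case_center 0.74 [0.4427 0.2626 0.0282] [316. 157.]
case_center 0.72 [0.4368 0.0307 0.0247] [231. 186.]
spare_center 0.72 [0.6705 0.0218 0.0261] [276. 259.]
spare_center 0.69 [0.7002 0.139  0.0281] [335. 246.]
bulb_center 0.79 [0.4534 0.1293 0.0511] [272. 169.]
gate_top 0.67 [0.5773 0.1787 0.0471] [318. 195.]
socket_center 0.84 [0.5493 0.2835 0.0224] [348. 181.]
ring_center 0.48 [0.5566 0.0424 0.0128] [259. 222.]
knob_center 0.51 [0.6908 0.2923 0.0151] [390. 221.]
driver_grip 0.95 [ 0.6115 -0.0964  0.0238] [208. 261.]
driver_grip 0.67 [0.5543 0.0408 0.0101] [258. 222.]
```

Run:
```python
import cv2
a=cv2.imread('pics/top1.png')[90:310,120:380]
cv2.imwrite('pics/top1c.png',cv2.resize(a,None,fx=2.7,fy=2.7,interpolation=2))
```

```text
(no output)
```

View pics/scene1.png

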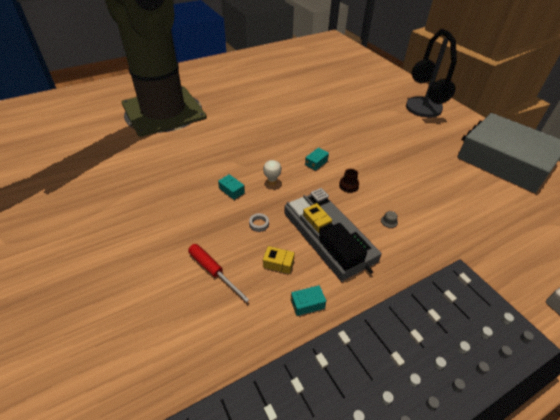

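View pics/top1c.png

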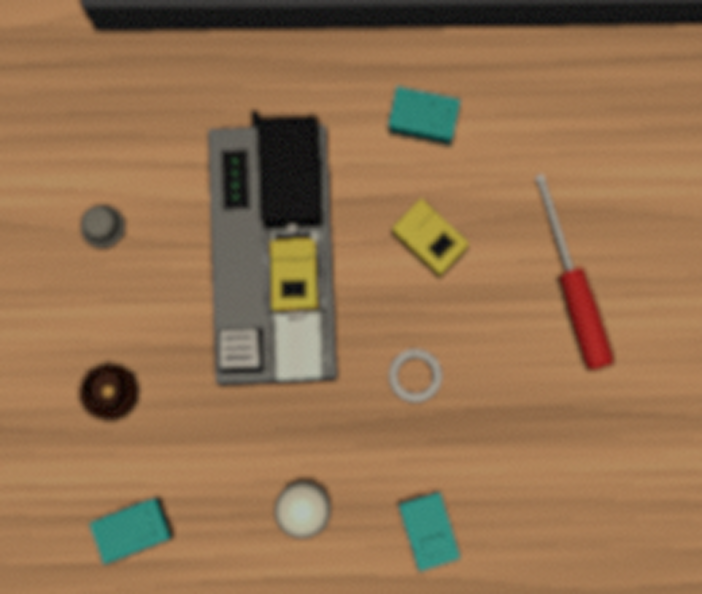

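The case in the cradle is the yellow one near full-image pixel (229,191). Its look-alikes are:
- the loose yellow spare at (279,178)
- turquoise cases at (277,132), (169,287) and (279,287)

The key is at (208,219), and the bulb at (232,279) lies beyond the open end. I'll work out the cradle pose next.

```bash
cat >> h.py <<'E'
def fit(pairs):
    # pairs: (cradle xy, world xy) -> yaw, origin
    A=np.array([p[0] for p in pairs],float);B=np.array([p[1] for p in pairs])
    a=A-A.mean(0);b=B-B.mean(0)
    th=np.arctan2((a[:,0]*b[:,1]-a[:,1]*b[:,0]).sum(),(a*b).sum())
    R=np.array([[np.cos(th),-np.sin(th)],[np.sin(th),np.cos(th)]])
    o=B.mean(0)-R@A.mean(0); return th,o,R,(B-(A@R.T+o))
E
python3 - <<'E'
from h import *
np.set_printoptions(precision=4,suppress=True)
E=ext('top')
def c(u,v,z): return ray(E,120+u/2.7,90+v/2.7,z)[:2]
P=[((-.036,.046),c(239,348,.048)),((-.062,.02),c(275,381,.03)),((-.062,-.02),c(322,379,.03)),((.150,.068),c(209,128,.03)),((-.062,.068),c(217,376,.03)),((.02,0),c(295,273,.058))]
th,o,R,res=fit(P);print(np.degrees(th),o,res*1000)
t=R@[-.036,.023]+o;s=status.get_state();print('target',t,'key',R@[-.036,.046]+o)
Rt=Ro.from_quat(s['eef_rot']).as_matrix();print('tool delta',Rt.T@(np.r_[t,.31]-s['tool_pos']),'toolx yaw',np.degrees(np.arctan2(Rt[1,0],Rt[0,0])))
print(cams.camera_params('wrist'))
E
```

```text
0.9184527895320854 [0.6093 0.1367] [[-1.3095 -0.0212]
 [-0.8482 -0.3539]
 [-0.6363  1.909 ]
 [-1.771   0.8254]
 [ 4.8904 -1.9236]
 [-0.3254 -0.4356]]
target [0.5729 0.1591] key [0.5725 0.1821]
tool delta [ 0.5936 -0.5906  0.0947] toolx yaw 18.839429657499792
{'vfov': 67.79302800546694, 'cx': 284.5488991921605, 'cy': 210.2637847169105, 'tool_from_camera': array([[-0.0003, -0.9563, -0.2924,  0.0748],
       [ 1.    , -0.    , -0.0011,  0.0001],
       [ 0.001 , -0.2924,  0.9563,  0.0198],
       [ 0.    ,  0.    ,  0.    ,  1.    ]])}
```

>>> play_rows:
  rows:
    - [100,0.037,-0.037,0,0,0,0]
    - [100,0.037,-0.037,0,0,0,0]
    - [100,0.037,-0.037,0,0,0,0]
    - [100,0.037,-0.037,0,0,0,0]
    - [60,0.037,-0.037,0,0,0,0]
    - [32,0.037,-0.037,0,0,0,0]
    - [32,0.037,-0.037,0,0,0,0]
    - [32,0.037,-0.037,0,0,0,0]

```text
clock: 2.1
tool_pos: [0.3871, -0.2143, 0.405]
eef_rot: [0.987, 0.164, 0.0, 0.0]
contact_force: [0.8, 0.0, 1.0]
opening: 0.573
finger_force: 0.0
```

>>> play_rows:
  rows:
    - [32,0.037,-0.037,0.01,0,0,0]
    - [32,0.037,-0.037,0.01,0,0,0]
    - [32,0.037,-0.037,0.01,0,0,0]
    - [32,0.037,-0.037,0.01,0,0,0]
    - [32,0.037,-0.037,0.01,0,0,0]
    - [32,0.037,-0.037,0.01,0,0,0]
    - [32,0,0,0.01,0,0,9]
    - [32,0,0,0.01,0,0,9]

```text
clock: 3.1
tool_pos: [0.5251, 0.067, 0.3244]
eef_rot: [1.0, 0.006, 0.0, -0.0]
contact_force: [-0.8, -1.2, -0.6]
opening: 0.322
finger_force: 0.0
```

Run:
```python
from h import *
np.set_printoptions(precision=4,suppress=True)
s=status.get_state();snap('wrist','w1.png')
Rt=Ro.from_quat(s['eef_rot']).as_matrix();print(s['clock'],s['tool_pos'],np.degrees(np.arctan2(Rt[1,0],Rt[0,0])),Rt,s['opening'],s['contact_force'])
E=ext('wrist',s);print([proj(E,(.5725,.1821,.048)),proj(E,(.573,.136,.03))])
for l in['key_top','case_center','gate_top']:
    for d in finder.spot_in('wrist',l)[:2]:
        w=E[3]@np.array(d['at'])+E[4];print(l,d['score'],w,proj(E,w))
```

```text
3.1 [0.5251 0.067  0.3244] 0.6499399627737101 [[ 0.9999  0.0113  0.0005]
 [ 0.0113 -0.9999  0.0003]
 [ 0.0005 -0.0003 -1.    ]] 0.32167787045550106 [-0.7728 -1.1651 -0.605 ]
[[np.float64(143.1442904905461), np.float64(148.53765280317504)], [np.float64(205.43743277649585), np.float64(146.4021450891816)]]
key_top 0.81 [0.5758 0.1815 0.047 ] [np.float64(143.94895549281205), np.float64(144.34598846102625)]
case_center 0.79 [0.4359 0.2666 0.0269] [np.float64(84.46241753106813), np.float64(283.61219569990436)]
case_center 0.77 [0.443  0.0425 0.0247] [np.float64(308.0701857545746), np.float64(278.63498209748695)]
gate_top 0.92 [0.5709 0.1832 0.046 ] [np.float64(143.06805793246545), np.float64(150.22308198699665)]
```

View pics/w1.png

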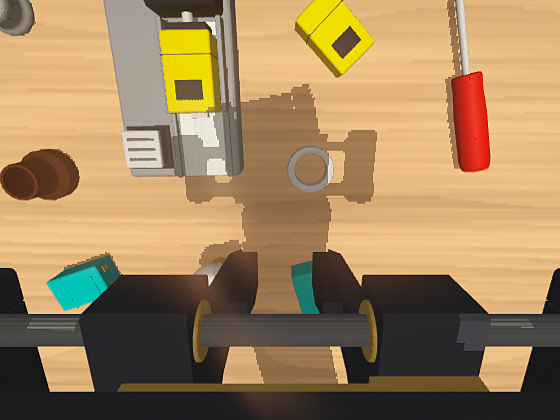

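The key shows at (142,149), 1 px from the prediction, so the cradle pose holds. Moving above the key and stop point.

>>> play_rows:
  rows:
    - [32,0.012,-0.023,0.01,0,0,0]
    - [32,0.012,-0.023,0.01,0,0,0]
    - [32,0.012,-0.023,0.01,0,0,0]
    - [32,0.012,-0.023,0.02,0,0,0]
    - [32,0,0,0.025,0,0,-0.3]
    - [32,0,0,0,0,0,0]

```text
clock: 4.05
tool_pos: [0.5709, 0.1585, 0.2487]
eef_rot: [1.0, 0.011, -0.001, 0.0]
contact_force: [0.5, -0.3, -0.1]
opening: 0.319
finger_force: 0.0
```

Run:
```python
from h import *
np.set_printoptions(precision=4,suppress=True)
s=status.get_state();snap('wrist','w2.png');snap('scene','s2.png')
Rt=Ro.from_quat(s['eef_rot']).as_matrix();print(s['clock'],s['tool_pos'],np.degrees(np.arctan2(Rt[1,0],Rt[0,0])),s['opening'],s['contact_force'])
E=ext('wrist',s)
th=np.radians(.92);o=np.array([.6093,.1367])
def W(x,y,z): return [*(o+np.array([[np.cos(th),-np.sin(th)],[np.sin(th),np.cos(th)]])@[x,y]),z]
for n,p in dict(key=(-.036,.046,.048),kc1=(-.021,.031,.048),kc2=(-.021,.061,.048),case_fl=(-.008,.018,.058),case_fr=(-.008,-.018,.058),bl=(.048,.018,.058),br=(.048,-.018,.058),stop=(-.036,0,.03)).items(): print(n,proj(E,W(*p)))
a=cv2.imread('pics/s2.png')[140:290,230:430];cv2.imwrite('pics/s2c.png',cv2.resize(a,None,fx=4,fy=4,interpolation=2))
```

```text
4.05 [0.5709 0.1585 0.2487] 1.2405847548156999 0.31922441436132726 [ 0.5252 -0.3227 -0.1273]
key [np.float64(246.11677223292895), np.float64(235.9085541914596)]
kc1 [np.float64(270.0632456295611), np.float64(213.0255048010087)]
kc2 [np.float64(220.62886850229825), np.float64(212.7716407719055)]
case_fl [np.float64(292.11895167059464), np.float64(196.58070108642204)]
case_fr [np.float64(355.9104527074733), np.float64(196.91211538278856)]
bl [np.float64(293.47823573327094), np.float64(90.51871888861645)]
br [np.float64(363.8761331214816), np.float64(90.9114675553778)]
stop [np.float64(317.27939193822874), np.float64(226.29900543959016)]
```

View pics/w2.png

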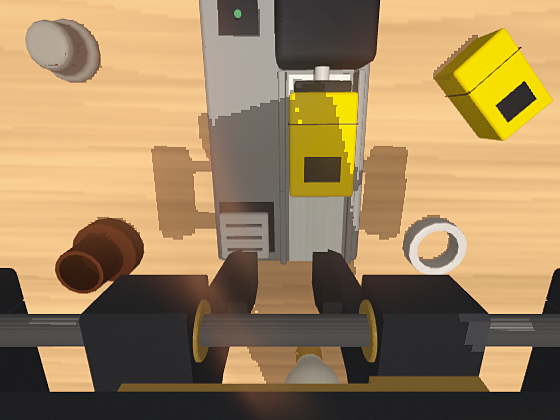

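View pics/s2c.png

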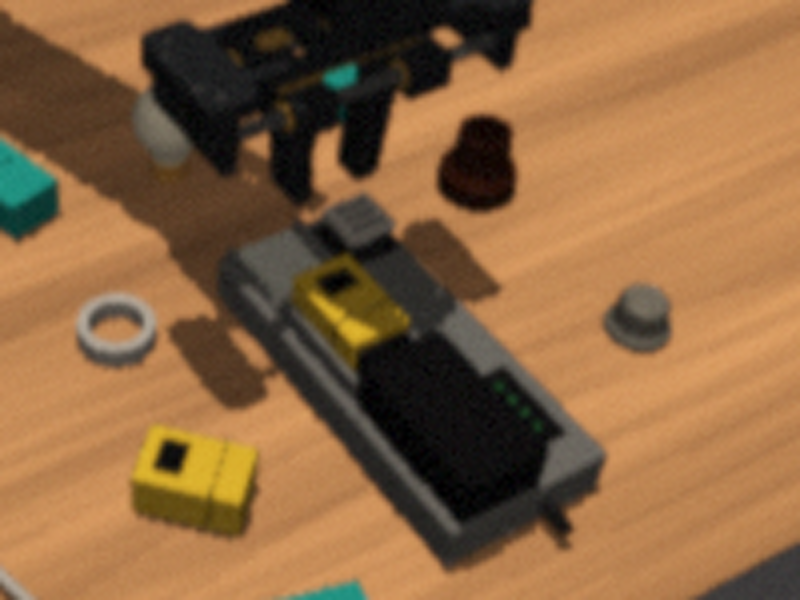

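The predicted key corners and case edges match the picture within about 2 px. Key finger and chute finger line up, so I'm descending.

>>> play_rows:
  rows:
    - [32,0.001,0,0.01,0,0,0]
    - [32,0.001,0,0.01,0,0,0]
    - [32,0,0,0.01,0,0,0]
    - [32,0,0,0,0,0,0]

```text
clock: 4.65
tool_pos: [0.573, 0.1586, 0.2186]
eef_rot: [1.0, 0.01, -0.001, 0.0]
contact_force: [-0.3, 0.1, -0.3]
opening: 0.321
finger_force: 0.0
```

>>> play_rows:
  rows:
    - [32,0,0,0.005,0,0,0]
    - [32,0,0,0.005,0,0,0]
    - [32,0,0,0,0,0,0]
    - [32,0,0,0,0,0,0]

```text
clock: 5.15
tool_pos: [0.5737, 0.1588, 0.21]
eef_rot: [1.0, 0.01, 0.0, -0.0]
contact_force: [0.9, 0.3, 2.6]
opening: 0.319
finger_force: 1.3
```

>>> play_rows:
  rows:
    - [32,0,0,0.004,0,0,0]
    - [32,0,0,0.004,0,0,0]
    - [32,0,0,0.002,0,0,0]
    - [32,0,0,0,0,0,0]
    - [32,0,0,0,0,0,0]
    - [32,0,0,0,0,0,0]

```text
clock: 5.9
tool_pos: [0.5735, 0.1586, 0.2039]
eef_rot: [1.0, 0.01, 0.001, -0.0]
contact_force: [-8.2, -2.0, 38.2]
opening: 0.32
finger_force: 20.7
```

Run:
```python
from h import *
s=status.get_state();snap('wrist','w3.png');print(s['clock'],s['tool_pos'],s['contact_force'],s['finger_force'],s['opening'])
```

```text
5.9 [0.57345301 0.15861595 0.20386823] [-8.20288799 -2.00874917 38.23078121] 20.74652667157352 0.3202059127736556
```

View pics/w3.png

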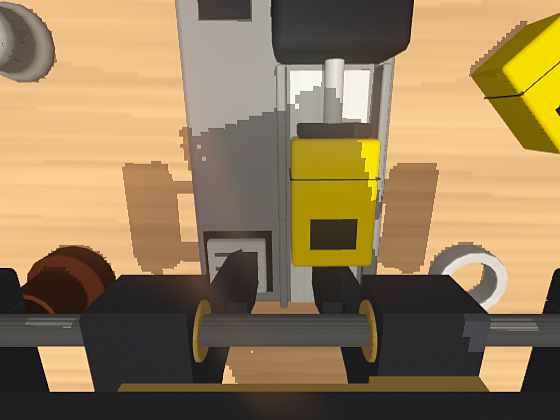

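The case has popped and rests against the chute finger at (335,266), with the plunger extended behind it. The key is bottomed, but 38 N is more push than needed, so I'll ease off slightly.

>>> play_rows:
  rows:
    - [32,0,0,-0.001,0,0,0]
    - [32,0,0,-0.0005,0,0,0]
    - [32,0,0,0,0,0,0]
    - [32,0,0,0,0,0,0]
    - [32,0,0,0,0,0,0]
    - [32,0,0,0,0,0,0]

```text
clock: 6.7
tool_pos: [0.5735, 0.1587, 0.2041]
eef_rot: [1.0, 0.01, 0.001, -0.0]
contact_force: [-6.0, -2.3, 27.9]
opening: 0.321
finger_force: 15.5
```

Run:
```python
from h import *
s=status.get_state();E=ext('wrist',s);w=ray(E,331,266,.058)
th=np.radians(.92);d=w[:2]-[.6093,.1367];x=np.cos(th)*d[0]+np.sin(th)*d[1]
print('case front x',x,'slid',-.008-x)
if .008<-.008-x<.038: print(r.finish_job())
```

```text
case front x -0.025143526137103828 slid 0.017143526137103828
the job is handed in; nothing more can be done
None
```

I handed the job in at about 6.7 s of the 29 s: the key is held fully down at about 28 N by one finger, and the case popped, slid about 17 mm and rests against the other. The judge's result was not shown.

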